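# Turn the swivel phone stand to face front

### The arm

A 7-joint arm with a two-finger parallel gripper is mounted at the origin on the work surface. World frame = base frame: x ahead of the robot, y to its left, z up, the work surface at z = 0. Lengths are in m, angles in rad, forces in N, time in s.
With the tool pointing down it reaches from about 0.425 to 0.875 m from the base axis. Payload 4.7 kg.
Tool frame: the origin (TCP) lies at the very end of the fingers, on their centre line; the grasp point (between the pads) lies 19 mm behind it; z points along the fingers, y is the line along which they close (so a half turn about z gives the same grasp; the last joint's range is limited). The gripper opens to 87 mm and grips with 3 to 60 N. Pads are 19 mm wide; open, the fingers measure 117 mm over their backs; the gripper's body (75 mm by 190 mm) begins 51 mm behind the grasp point.
Start: joints at [-1.102, 0.321, -0.07, 1.45, 0.023, 1.371, -0.057], TCP at [0.286, 0.584, 0.184] pointing down, gripper open.
Joint ranges: [-2.86, 2.86], [-0.3, 2.09], [-1.38, 1.24], [0.06, 2.45], [-1.56, 4.7], [0.09, 2.05], [-2.69, 2.69]. Speed limits (rad/s): [2.57, 2.57, 3.14, 3.14, 3.14, 3.14, 3.14].

### API

Orientations are given as a rotation vector (axis times angle).
In Python, from bench import ctrl, imaging, ticket gives the robot as it stands.
- The arm moves only by the tool jog_arm, never from a script. Its argument "rows" is text: rows parted by semicolons, each of 7 numbers parted by spaces: the shift along the tool's x, y, z in cm, then the turn, a rotation vector about the tool's x, y, z in rad, then the closure, from -1 (fully open) to 1 (shut), so that 0 is half open. A call has 1 to 5 rows; each row shifts and turns the commanded pose from where the row before left it, along the tool's axes as they then stand; what a row does not reach is not made up. A row lasts 1/8 s, in which the tool goes at most 62.5 mm and 10.7 degrees, less where a joint would pass 70% of its speed; a pose out of reach is approached as far as the arm can. A call with a gripper value outside its range is refused whole. The fingers move at their own pace and stop on an object; "force" is the grip in N (left out, the last holds). Time passes only in rows, so rows that do not move let the fingers close. It gives the time, the measured TCP pose, the force, the opening and the grip force at its end, in the units of the state.
- ctrl.get_state(): the state, without advancing time (a new reading comes with each control period).
- imaging.get_image(name): name is "scene" or "top" or "wrist"; returns a dict with "img" (384x512x3 uint8, blue, green, red), "vertical_fov" (degrees; the focal length in pixels is half the picture's height over the tangent of half this angle, whatever the lens; pixels are square), "cx", "cy" (the principal point, pixels), "origin" and "orientation" of the camera in the world. Camera axes: x right, y down, z forward; pixel columns grow to the right and rows downward; lengths in m; the calibration is good to about 2 mm. A picture is of the moment at which its call begins. There is no depth.
- ticket.close_job(): hands the job in; it is judged then, once.
The state is a dict: "time": time; "joint_positions": joint angles; "qd": joint speeds; "joint_torque": joint torques, N m; "position": TCP position; "tool_rot": TCP orientation; "ft_force": force on the tool from outside, world axes, zero at the start; "torque": the same for the moment, N m; "grip_width": opening from 0.0 (shut) to 1.0 (fully open); "grip_force": force on a finger pad.
Only numpy, scipy, OpenCV 4.12 (cv2) and the standard library are available. Lean on these libraries where they do the work, as an engineer would, in place of code of your own. Each camera call takes 0.05 s, during which the arm holds its last target. There are 200 camera calls.

### The job

Get the phone ready to film: with a fingertip, gently push the posts or rim of the black swivel stand's platter round until the phone's screen faces the orange tab and the white stripe points at it, then move clear. Do not touch the phone or its cradle, leave the stand standing in its place, lift nothing, and leave the harmonica, shaker, capo and bowl where they are.

Things in the scene. Friction and masses are not known exactly. Their poses are not given: they have to be found in the camera images.
- stand: matte black aluminium swivel phone stand: weighted round base, 232 mm across and 16 mm high, standing loose on the shelf (about 1.3 kg). Origin at the centre of its underside, on the swivel axis, z up. An orange tab, 26 mm wide and 13 mm high, sticks out of the base to 165 mm from the axis along the base's own -x: it marks the stand's front.
- platter (a joint): swivel of the black platter (216 mm across, lying 18 to 30 mm above the shelf) about the vertical axis of the base, rad, positive counter-clockwise seen from above. It turns freely without stops and reads 0 (or any whole turn, e.g. 2 pi = 6.283) when the phone's screen faces the orange tab. It starts between 1.0 and 5.3. Light friction: it takes about 1 N at the rim and stops almost at once when no longer pushed.
- stripe (a point): outer part of the white radial stripe painted on the platter, on the side to which the screen faces; this point is on the platter's top, 98 mm from the axis and 30 mm above the shelf; at joint value 0 it lies beside the orange tab, on the base's -x
- phone: phone, 140 mm wide lying landscape and leaning back 35 degrees in a black cradle, fixed in the middle of the platter; light blue and sand screen on the side of its own -x, dark back. Origin on the axis, on the platter's top (30 mm above the shelf). Its ends lie 70 mm from the axis along its own +y and -y, it covers 40 mm either way along its x, and its top is 105 mm above the shelf.
- post0 (a point): centre of the top of one of four upright round aluminium finger posts on the platter's rim, 12 mm thick, 98 mm from the axis, rising from the platter (30 mm) to 72 mm above the shelf; this one stands 45 degrees counter-clockwise (from above) of the white stripe
- post1 (a point): centre of the top of one of four upright round aluminium finger posts on the platter's rim, 12 mm thick, 98 mm from the axis, rising from the platter (30 mm) to 72 mm above the shelf; this one stands 135 degrees counter-clockwise (from above) of the white stripe
- post2 (a point): centre of the top of one of four upright round aluminium finger posts on the platter's rim, 12 mm thick, 98 mm from the axis, rising from the platter (30 mm) to 72 mm above the shelf; this one stands 225 degrees counter-clockwise (from above) of the white stripe
- post3 (a point): centre of the top of one of four upright round aluminium finger posts on the platter's rim, 12 mm thick, 98 mm from the axis, rising from the platter (30 mm) to 72 mm above the shelf; this one stands 315 degrees counter-clockwise (from above) of the white stripe
- harmonica: loose chrome tremolo harmonica, 180 x 28 x 26 mm, long along its x; origin at the centre of its underside. To be left alone.
- shaker: loose pineapple-shaped wooden shaker with green leaves, 66 mm thick and 95 mm high, standing; origin at the centre of its underside. To be left alone.
- capo: loose steel capo with lever, lying flat, about 100 x 55 x 17 mm; origin at its middle on the shelf. To be left alone.
- bowl: loose empty teal ceramic bowl, 124 mm across the rim, 50 mm high; origin at the centre of its underside. To be left alone.

How it is judged:
At the end, for the whole second after the job is handed in: the platter is at rest with the outer end of its white stripe within 15 mm (about 9 degrees) of the middle line of the orange tab, on the tab's side; the stand upright and within 30 mm of where it stood; harmonica, shaker, capo and bowl within 20 mm of where they were (x of stripe in the frame of stand below -0.09 m and y of stripe in the frame of stand between -0.015 and 0.015 m and velocity of joint platter between -0.05 and 0.05 rad/s and distance of stand from where it was at the start of the episode below 0.03 m and angle between stand's own z axis and vertical below 0.05 rad and distance of each of harmonica, shaker, capo, bowl from where it was at the start of the episode below 0.02 m); the robot touches nothing.
It fails at once if the harmonica, shaker, capo or bowl is shifted 20 mm or lifted (distance of any of harmonica, shaker, capo, bowl from where it was at the start of the episode above 0.02 m).
It fails at once if the stand's base is shoved 30 mm, or lifted (distance of stand from where it was at the start of the episode above 0.03 m).
It fails at once if the stand is lifted or tipped (angle between stand's own z axis and vertical above 0.1 rad or height (world z) of stand above 0.012 m).
It fails at once if the robot pushes on the phone or its cradle (over 1 N) (contact force between any of the fingers, the arm and phone above 1 N).
It fails at once if the stand is pushed or gripped harder than 25 N (contact force between any of the fingers, the arm and stand above 25 N).
It also fails if it takes over 48 s, if anything falls off the work surface, if the arm or the gripper's body presses on something with over 40 N, if the wrist force passes 120 N, or if a joint passes its speed limit or range.

## Working session

There is one attempt and no reset: what is moved stays moved. The work goes in short steps, Python scripts to look and compute and a tool call to move; the robot and the scene stay as the last step left them, time stands still between calls to the robot, and variables do not carry over. Pictures are saved under pics/ and viewed, at most 12 in all, crops included, and the job is handed in when it is done.

Besides the shell and the picture viewer there is one more tool, called after "Request:" in YAML: its name, and indented under it one key for each argument. jog_arm: Moves the arm, as the interface text tells. Its arguments: {"type":"object","properties":{"rows":{"type":"string"},"force":{"type":"number"}},"required":["rows"]}

```bash
ls; mkdir -p pics; python3 - <<'E'
from bench import ctrl, imaging
import cv2
s=ctrl.get_state(); print({k:s[k] for k in ('time','position','tool_rot','grip_width')})
for n in ('top','scene'):
    d=imaging.get_image(n); cv2.imwrite(f'pics/{n}0.png',d['img']); print(n,d['vertical_fov'],d['cx'],d['cy'],d['origin'],d['orientation'])
E
```

```text
pics
{'time': 0.0, 'position': array([0.28529816, 0.58334963, 0.1831683 ]), 'tool_rot': array([-7.08107100e-01, -3.06038735e+00,  2.93355811e-03]), 'grip_width': 1.0036312075940592}
top 54.500679748047105 250.26310895563546 192.66201886180136 [0.46540608 0.03269328 1.08107914] [-2.16642817  2.17871895 -0.07133864]
scene 50.43127883830411 251.2816801158954 192.1254083559472 [ 1.17310998 -0.23548284  0.65634387] [-1.9608705  -1.25563349  0.58158501]
```

View pics/top0.png

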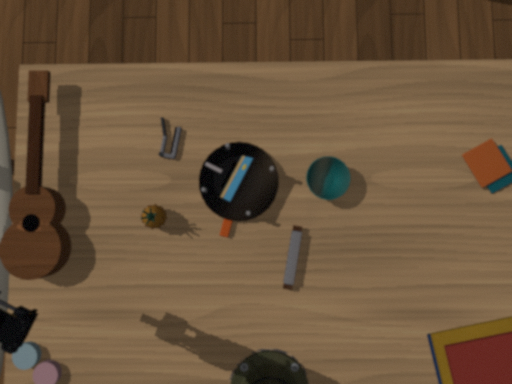

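View pics/scene0.png

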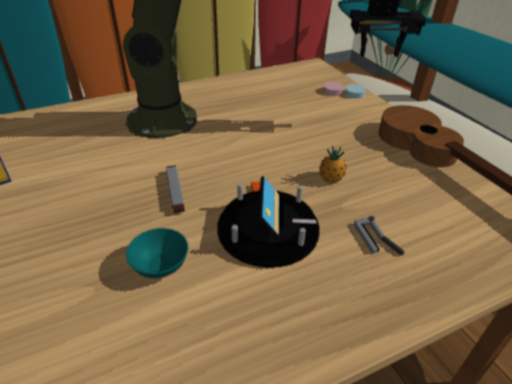

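The top view shows the platter at about (238,181), the orange tab at (227,228), the stripe at (213,167), the shaker at (153,216), the harmonica at (292,258), the capo at (170,140) and the bowl at (328,178). In the top view, up is +x and left is +y.

```bash
cat > h.py <<'E'
import numpy as np, cv2
from scipy.spatial.transform import Rotation as R
from bench import ctrl, imaging
def ray(d,u,v,z):
    f=d['img'].shape[0]/2/np.tan(np.radians(d['vertical_fov'])/2)
    r=R.from_rotvec(d['orientation']).apply([(u-d['cx'])/f,(v-d['cy'])/f,1]); o=np.array(d['origin'])
    return (o+r*(z-o[2])/r[2])[:2]
def proj(d,p):
    f=d['img'].shape[0]/2/np.tan(np.radians(d['vertical_fov'])/2)
    c=R.from_rotvec(d['orientation']).inv().apply(np.array(p)-d['origin'])
    return c[:2]/c[2]*f+[d['cx'],d['cy']]
def blobs(m,amin=6):
    n,l,s,c=cv2.connectedComponentsWithStats(m.astype(np.uint8)); return [(s[i,4],*c[i]) for i in range(1,n) if s[i,4]>=amin]
E
python3 - <<'E'
from h import *
d=imaging.get_image('top'); im=d['img']; hsv=cv2.cvtColor(im,cv2.COLOR_BGR2HSV)
roi=np.zeros(im.shape[:2],bool); roi[135:245,190:290]=1
org=(hsv[...,0]<11)&(hsv[...,1]>170)&(hsv[...,2]>110)&roi
print('org',[(b[0],ray(d,b[1],b[2],.015)) for b in blobs(org)])
dark=(im.max(2)<45)&roi
n,l,s,c=cv2.connectedComponentsWithStats(dark.astype(np.uint8)); i=1+s[1:,4].argmax()
ct=max(cv2.findContours((l==i).astype(np.uint8),0,1)[0],key=cv2.contourArea)
h=cv2.convexHull(ct); e=cv2.fitEllipse(h); print('ell',e,ray(d,*e[0],.024))
gray=(hsv[...,1]<60)&(hsv[...,2]>75)&roi
print('gray',[(b[0],b[1:],ray(d,b[1],b[2],.03),ray(d,b[1],b[2],.06)) for b in blobs(gray,3)])
big=cv2.resize(im[120:300,110:370],(780,540),interpolation=cv2.INTER_CUBIC); cv2.imwrite('pics/c1.png',big)
E
```

```text
org [(np.int32(127), array([0.45240285, 0.12060021]))]
ell ((238.55303955078125, 181.31332397460938), (77.32518005371094, 78.29988861083984), 114.00394439697266) [0.58407478 0.08208896]
gray [(np.int32(12), (np.float64(226.66666666666666), np.float64(144.5)), array([0.68960308, 0.11558583]), array([0.68320403, 0.1132199 ])), (np.int32(73), (np.float64(235.83561643835617), np.float64(174.23287671232876)), array([0.60369483, 0.08948682]), array([0.59974778, 0.08786581])), (np.int32(72), (np.float64(213.11111111111111), np.float64(167.02777777777777)), array([0.62483565, 0.15424842]), array([0.62028519, 0.15077898])), (np.int32(14), (np.float64(271.35714285714283), np.float64(167.78571428571428)), array([ 0.62143754, -0.01157342]), array([ 0.61698407, -0.01030995])), (np.int32(9), (np.float64(203.0), np.float64(189.0)), array([0.56215121, 0.18279005]), array([0.5593899 , 0.17850598])), (np.int32(12), (np.float64(247.5), np.float64(212.5)), array([0.49485932, 0.05680603]), array([0.49401866, 0.0561178 ]))]
```

View pics/c1.png

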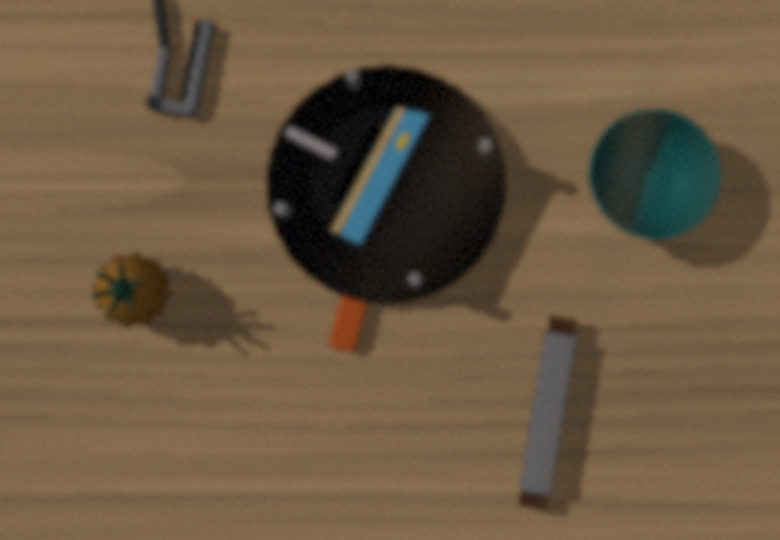

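Stand centre is about (0.585, 0.083). The tab points to about 164°, the stripe to 61° and post0 to 105°, so the platter needs about +103°. I'll close the gripper, come down behind post0 and push it counter-clockwise along the arc.

Request:
jog_arm:
  rows: "-4.6 -2.25 0 0 0 0 1; -4.6 -2.25 0 0 0 0 1; -4.6 -2.25 0 0 0 0 1; -4.6 -2.25 0 0 0 0 1; -4.6 -2.25 0 0 0 0 1"
  force: 20

```text
time: 0.78
position: [0.4435, 0.3803, 0.1841]
tool_rot: [-0.708, -3.061, 0.0]
ft_force: [0.8, -0.1, 0.1]
grip_width: 0.518
grip_force: 0.0
```

Request:
jog_arm:
  rows: "-4.6 -2.25 0 0 0 0 1; -4.6 -2.25 0 0 0 0 1; -4.6 -2.25 0 0 0 0 1; -4.6 -2.25 0 0 0 0 1; -4.6 -2.25 0 0 0 0 1"

```text
time: 1.4
position: [0.6006, 0.1784, 0.1841]
tool_rot: [-0.708, -3.061, -0.0]
ft_force: [0.1, 0.3, 0.2]
grip_width: 0.019
grip_force: 0.0
```

Request:
jog_arm:
  rows: "0 0 0 0 0 0.162 1; 0 0 0 0 0 0.162 1; 0 0 0 0 0 0.162 1; 0 0 0 0 0 0.162 1; 0 0 0 0 0 0.162 1"

```text
time: 2.02
position: [0.5997, 0.1797, 0.1839]
tool_rot: [-1.863, -2.529, 0.001]
ft_force: [0.5, 0.8, -0.1]
grip_width: 0.004
grip_force: 0.0
```

Request:
jog_arm:
  rows: "0 0 0 0 0 0.162 1; 0 0 0 0 0 0.162 1; 0 0 0 0 0 0.162 1; 0 0 0 0 0 0 1; 0 0 0 0 0 0 1"

```text
time: 2.65
position: [0.5998, 0.1798, 0.1841]
tool_rot: [-2.409, -2.016, 0.0]
ft_force: [-0.6, -0.3, -0.2]
grip_width: 0.005
grip_force: 0.0
```

```bash
cat >> h.py <<'E'
C=np.array([.585,.083])
def where():
    s=ctrl.get_state(); p=s['position']; r=R.from_rotvec(s['tool_rot']).as_matrix(); v=p[:2]-C
    print('t',s['time'],'p',p.round(4),'F',np.round(s['ft_force'],1),'w',s['grip_width'])
    print('finger r %.4f ang %.1f  tool y ang %.1f tilt %.3f j7 %.2f'%(np.hypot(*v),np.degrees(np.arctan2(v[1],v[0])),np.degrees(np.arctan2(r[1,1],r[0,1])),np.hypot(r[0,2],r[1,2]),s['joint_positions'][6]))
    return r,p
E
python3 - <<'E'
from h import *
r,p=where(); a=np.radians(80)
t=np.array([*(C+.097*np.array([np.cos(a),np.sin(a)])),p[2]]); print('shift cm',(r.T@(t-p)*100).round(2))
d=imaging.get_image('scene'); cv2.imwrite('pics/s1.png',cv2.resize(d['img'][130:300,150:400],(750,510)))
E
```

```text
t 2.65 p [0.5998 0.1798 0.1841] F [-0.6 -0.3 -0.2] w 0.005217398753007335
finger r 0.0979 ang 81.3  tool y ang -10.2 tilt 0.000 j7 -0.43
shift cm [-0.09  0.22 -0.  ]
```

Request:
jog_arm:
  rows: "0 0.1 3.5 0 0 0 1; 0 0.1 3.5 0 0 0 1; 0 0 3.5 0 0 0 1; 0 0 2.9 0 0 0 1; 0 0 0 0 0 0 1"

```text
time: 3.32
position: [0.5997, 0.1787, 0.0478]
tool_rot: [-2.41, -2.013, 0.008]
ft_force: [-0.1, -0.1, -0.2]
grip_width: 0.006
grip_force: 0.0
```

```bash
python3 - <<'E'
from h import *
where()
d=imaging.get_image('scene'); cv2.imwrite('pics/s2.png',cv2.resize(d['img'][100:290,150:400],(750,570)))
E
```

```text
t 3.325 p [0.5997 0.1787 0.0478] F [-0.1 -0.1 -0.2] w 0.006272048893176141
finger r 0.0968 ang 81.2  tool y ang -10.2 tilt 0.005 j7 -0.40
```

View pics/s2.png

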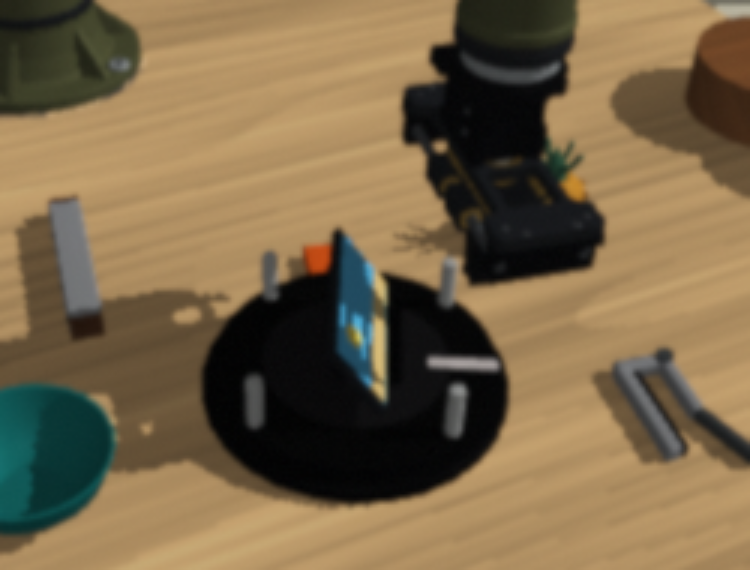

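```bash
python3 - <<'E'
from h import *
d=imaging.get_image('scene'); p=ctrl.get_state()['position']
for q in (p,p+[0,0,.07],[*C,.03],[.4524,.1206,.013]): u=proj(d,q); print(u.round(1),((u-[150,100])*3).round())
t=imaging.get_image('top'); print('top tcp',proj(t,p), 'crop',(proj(t,p)-[190,120])*5)
cv2.imwrite('pics/t2.png',cv2.resize(t['img'][120:240,130:290],(800,600)))
E
```

```text
[308.6 204.7] [476. 314.]
[311.8 180.1] [485. 240.]
[266.6 218.8] [350. 356.]
[256.1 186.7] [318. 260.]
top tcp [203.19413454 173.88140468] crop [ 65.97067271 269.40702342]
```

View pics/t2.png

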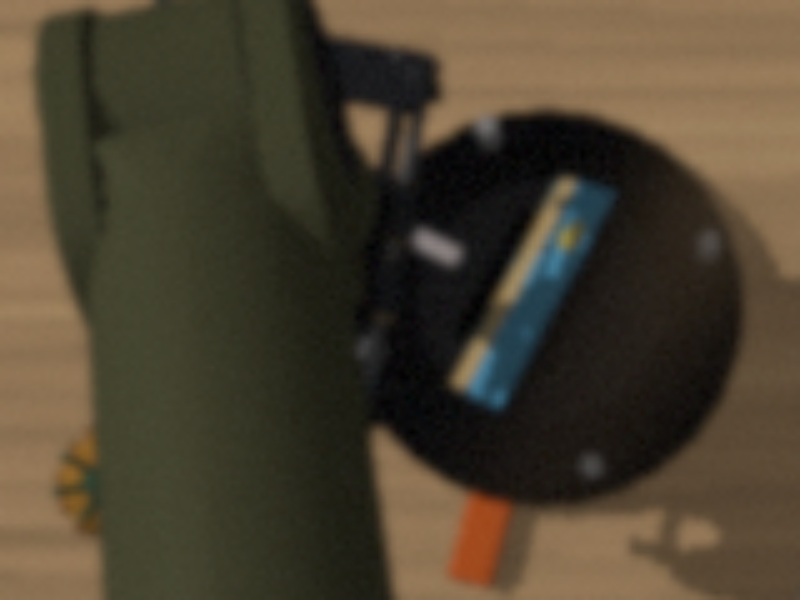

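The picture and kinematics agree: the TCP is at the rim at about 81°, between the stripe and post0 (at (370,345) in the crop). Now I'll push along the arc, 5° per row.

Request:
jog_arm:
  rows: "-0.04 -0.85 0 0 0 -0.11 1; -0.04 -0.85 0 0 0 -0.087 1; -0.04 -0.85 0 0 0 -0.087 1; -0.04 -0.85 0 0 0 -0.087 1; -0.04 -0.85 0 0 0 -0.087 1"

```text
time: 4.1
position: [0.561, 0.1774, 0.0525]
tool_rot: [1.887, 2.51, 0.005]
ft_force: [0.2, 0.5, 0.2]
grip_width: 0.004
grip_force: 0.0
```

```bash
python3 - <<'E'
from h import *
where()
d=imaging.get_image('scene'); cv2.imwrite('pics/s3.png',cv2.resize(d['img'][100:290,150:400],(750,570)))
E
```

```text
t 4.1 p [0.561  0.1774 0.0525] F [0.2 0.5 0.2] w 0.004239795671991358
finger r 0.0974 ang 104.3  tool y ang 16.1 tilt 0.004 j7 0.01
```

View pics/s3.png

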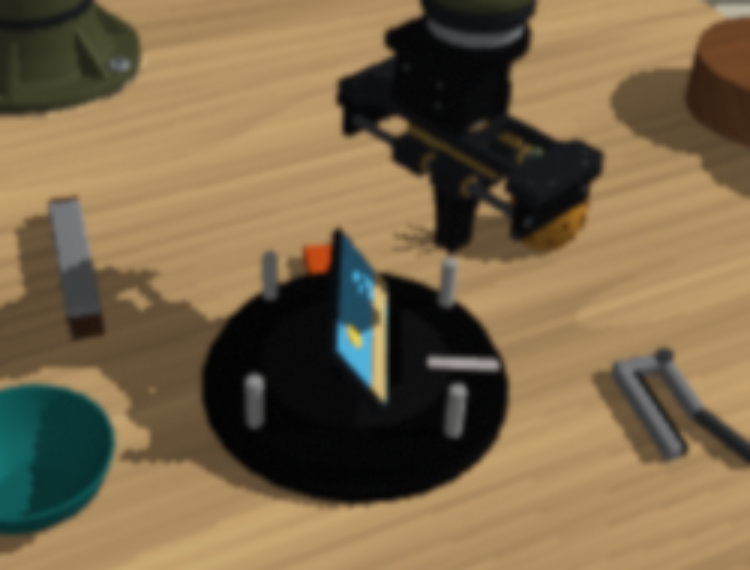

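The platter has not moved: post0 is still at (449,262), while the fingertip shows at (453,248), behind or above it. I'll check the camera against the kinematics using rays.

```bash
python3 - <<'E'
from h import *
where()
d=imaging.get_image('scene'); p=ctrl.get_state()['position']
full=lambda u,v:(150+u/3,100+v/3)
print('tcp proj crop',(proj(d,p)-[150,100])*3)
print('tip ray at z.0525',ray(d,*full(453,248),.0525),'z.09',ray(d,*full(453,248),.09))
for n,u,v in (('post0',449,262),('post1',269,255),('post2',254,380),('post3',457,390)): print(n,ray(d,*full(u,v),.072))
for u,v in ((500,365),(428,360)): print('stripe',ray(d,*full(u,v),.03))
t=imaging.get_image('top'); im=t['img']
print('top tcp',proj(t,p))
for n,u,v in (('p3',226.7,144.5),('p2',271.4,167.8),('p0',203,189),('p1',247.5,212.5)): print(n,ray(t,u,v,.072))
cv2.imwrite('pics/t3.png',cv2.resize(im[120:240,130:290],(800,600)))
print(ctrl.get_state()['joint_positions'])
E
```

```text
t 4.15 p [0.5599 0.177  0.0523] F [-1.2 -0.5  0.6] w 0.007245932142496133
finger r 0.0973 ang 105.0  tool y ang 16.3 tilt 0.002 j7 0.01
tcp proj crop [445.20289434 281.21959821]
tip ray at z.0525 [0.52710956 0.2036844 ] z.09 [0.56722757 0.17641117]
post0 [0.56174207 0.17790209]
post1 [0.49726356 0.05604946]
post2 [ 0.61842869 -0.00836919]
post3 [0.68411093 0.1128465 ]
stripe [0.6394591  0.18039457]
stripe [0.61261842 0.13431811]
top tcp [203.87668691 188.86147944]
p3 [0.68064364 0.11218184]
p2 [ 0.61516251 -0.00992103]
p0 [0.55828537 0.17679235]
p1 [0.4936824  0.05584251]
[-0.60770864  0.29211656  0.30042023  1.77826978 -0.09727148  1.08245311
  0.00291129]
```

View pics/t3.png

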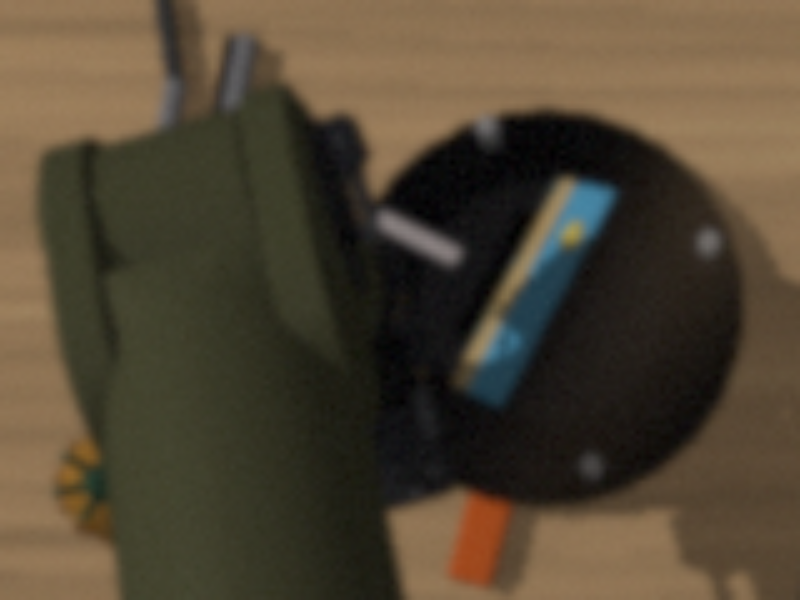

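The posts agree between both cameras to 3 mm. The visible fingertip fits the state's xy only at a height of about 0.087 m, so the real tip seems to pass about 35 mm higher than reported, above the 72 mm post. I'll back off clockwise and lower in steps, checking as I go.

Request:
jog_arm:
  rows: "-0.04 0.85 0 0 0 0.087 1; -0.04 0.85 0 0 0 0.087 1; -0.04 0.85 0 0 0 0.087 1; -0.04 0.85 0 0 0 0.087 1; -0.04 0.4 0 0 0 0.04 1"

```text
time: 4.88
position: [0.5988, 0.1798, 0.051]
tool_rot: [2.342, 2.093, 0.002]
ft_force: [-0.2, 0.1, -0.4]
grip_width: 0.01
grip_force: 0.0
```

Request:
jog_arm:
  rows: "0 0 0.6 0 0 0 1; 0 0 0.6 0 0 0 1; 0 0 0.6 0 0 0 1; 0 0 0 0 0 0 1; 0 0 0 0 0 0 1"

```text
time: 5.5
position: [0.5975, 0.1796, 0.0323]
tool_rot: [-2.34, -2.096, -0.0]
ft_force: [-0.4, 0.4, 1.0]
grip_width: 0.004
grip_force: 0.0
```

```bash
python3 - <<'E'
from h import *
where()
p=ctrl.get_state()['position']
d=imaging.get_image('scene'); w=imaging.get_image('wrist')
g=lambda im:np.clip((im/255.)**.5*255,0,255).astype(np.uint8)
a=cv2.resize(g(d['img'])[140:240,240:360],(480,400)); b=cv2.resize(g(w['img']),(310,232))
o=np.zeros((400,790,3),np.uint8); o[:,:480]=a; o[:232,480:]=b; cv2.imwrite('pics/s4.png',o)
for z in (0,.035): print('tip proj crop dz',z,((proj(d,p+[0,0,z])-[240,140])*4).round(), 'wrist',((proj(w,p+[0,0,z]))*310/512).round()+[480,0])
print(w['origin'],w['orientation'])
E
```

```text
t 5.5 p [0.5975 0.1796 0.0323] F [-0.4  0.4  1. ] w 0.004262660491429811
finger r 0.0974 ang 82.6  tool y ang -6.3 tilt 0.000 j7 -0.33
tip proj crop dz 0 [267. 278.] wrist [633. 130.]
tip proj crop dz 0.035 [273. 232.] wrist [633. 141.]
[0.60684119 0.25660912 0.23358963] [ 2.85459711 -0.15960106 -0.02121977]
```

View pics/s4.png

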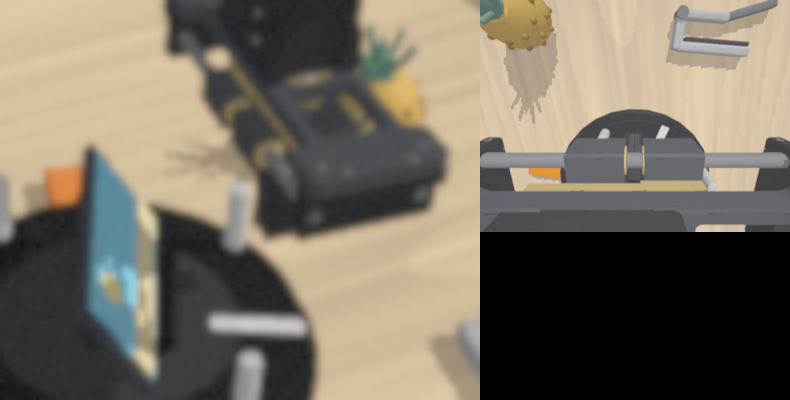

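The fingertip is still hidden behind the gripper body in the scene crop. At the reported height it should show at (267,278), but that spot is bare platter. The real tip is therefore higher than reported, and I'll lower it carefully while watching the force.

Request:
jog_arm:
  rows: "0 0 0.3 0 0 0 1; 0 0 0.3 0 0 0 1; 0 0 0 0 0 0 1; 0 0 0 0 0 0 1"

```text
time: 6.1
position: [0.5975, 0.1796, 0.0262]
tool_rot: [2.34, 2.096, 0.0]
ft_force: [-0.4, 0.7, -0.4]
grip_width: 0.005
grip_force: 0.0
```

It reads 0.026 over a 0.030 platter with no force, which confirms the height offset. Going lower.

Request:
jog_arm:
  rows: "0 0 0.4 0 0 0 1; 0 0 0.4 0 0 0 1; 0 0 0.4 0 0 0 1; 0 0 0 0 0 0 1; 0 0 0 0 0 0 1"

```text
time: 6.72
position: [0.5976, 0.1796, 0.0143]
tool_rot: [2.34, 2.096, 0.0]
ft_force: [-0.1, -0.4, -0.5]
grip_width: 0.008
grip_force: 0.0
```

Request:
jog_arm:
  rows: "-0.04 -0.85 0 0 0 -0.087 1; -0.04 -0.85 0 0 0 -0.087 1; -0.04 -0.85 0 0 0 -0.087 1; -0.04 -0.85 0 0 0 -0.087 1; 0 0 0 0 0 0 1"

```text
time: 7.35
position: [0.5635, 0.1773, 0.0145]
tool_rot: [-1.943, -2.468, -0.001]
ft_force: [0.1, -0.1, 0.0]
grip_width: 0.007
grip_force: 0.0
```

```bash
python3 - <<'E'
from h import *
where()
d=imaging.get_image('scene'); cv2.imwrite('pics/s5.png',cv2.resize(d['img'][100:290,150:400],(750,570)))
E
```

```text
t 7.35 p [0.5635 0.1773 0.0145] F [ 0.1 -0.1  0. ] w 0.006821124485964007
finger r 0.0967 ang 102.9  tool y ang 13.6 tilt 0.000 j7 -0.02
```

View pics/s5.png

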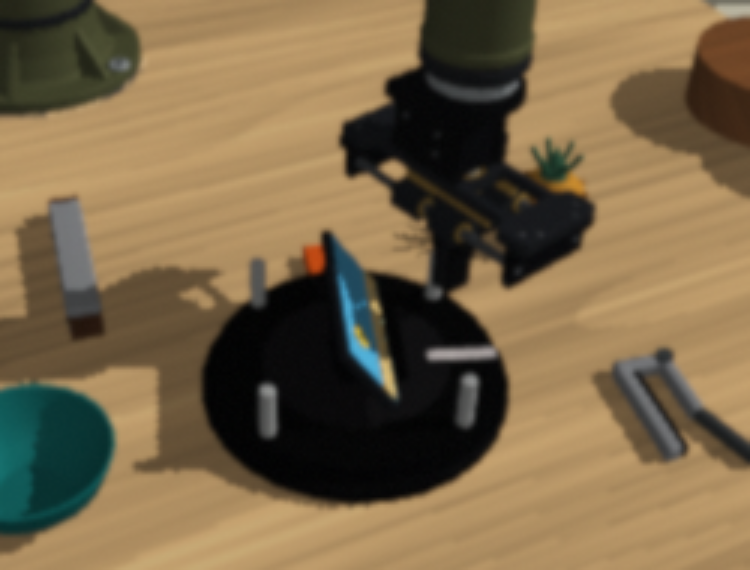

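The fingertip (450,288) now pushes post0, and the platter has begun turning. I'll continue along the arc.

Request:
jog_arm:
  rows: "-0.04 -0.85 0 0 0 -0.087 1; -0.04 -0.85 0 0 0 -0.087 1; -0.04 -0.85 0 0 0 -0.087 1; -0.04 -0.85 0 0 0 -0.087 1; -0.04 -0.85 0 0 0 -0.087 1"

```text
time: 8.02
position: [0.527, 0.1587, 0.0147]
tool_rot: [1.361, 2.83, 0.002]
ft_force: [1.5, 0.1, 0.8]
grip_width: 0.002
grip_force: 0.5
```

```bash
cat >> h.py <<'E'
def stripe(name):
    d=imaging.get_image(name); im=d['img']; hsv=cv2.cvtColor(im,cv2.COLOR_BGR2HSV)
    m=(hsv[...,1]<70)&(hsv[...,2]>75)
    for s,u,v in blobs(m,6):
        q=ray(d,u,v,.03)-C; 
        if .05<np.hypot(*q)<.125: print(name,'area',s,'r %.3f ang %.1f'%(np.hypot(*q),np.degrees(np.arctan2(q[1],q[0]))%360), 'as post top r %.3f ang %.1f'%((lambda w:(np.hypot(*w),np.degrees(np.arctan2(w[1],w[0]))%360))(ray(d,u,v,.065)-C)))
    return d
E
python3 - <<'E'
from h import *
where(); stripe('top'); stripe('scene')
E
```

```text
t 8.025 p [0.527  0.1587 0.0147] F [1.5 0.1 0.8] w 0.0024202727684371557
finger r 0.0954 ang 127.5  tool y ang 38.6 tilt 0.002 j7 0.39
top area 18 r 0.105 ang 321.9 as post top r 0.100 ang 319.7
top area 17 r 0.109 ang 46.8 as post top r 0.102 ang 47.8
top area 28 r 0.064 ang 91.5 as post top r 0.061 ang 95.3
top area 12 r 0.095 ang 230.0 as post top r 0.096 ang 228.8
scene area 38 r 0.118 ang 140.2 as post top r 0.075 ang 134.5
scene area 69 r 0.108 ang 215.1 as post top r 0.092 ang 236.5
scene area 93 r 0.083 ang 92.7 as post top r 0.067 ang 64.1
scene area 74 r 0.105 ang 63.4 as post top r 0.104 ang 42.5
scene area 82 r 0.076 ang 319.1 as post top r 0.109 ang 323.3
```

Request:
jog_arm:
  rows: "-0.03 -0.85 0 0 0 -0.087 1; -0.03 -0.85 0 0 0 -0.087 1; -0.03 -0.85 0 0 0 -0.087 1; -0.03 -0.85 0 0 0 -0.087 1; -0.03 -0.85 0 0 0 -0.087 1"

```text
time: 8.75
position: [0.5002, 0.1265, 0.0147]
tool_rot: [0.72, 3.056, 0.002]
ft_force: [2.0, 1.8, 0.6]
grip_width: 0.006
grip_force: 0.5
```

Request:
jog_arm:
  rows: "-0.03 -0.85 0 0 0 -0.087 1; -0.03 -0.85 0 0 0 -0.087 1; -0.03 -0.85 0 0 0 -0.087 1; -0.03 -0.85 0 0 0 -0.087 1; -0.03 -0.85 0 0 0 -0.087 1"

```text
time: 9.38
position: [0.4896, 0.0857, 0.0147]
tool_rot: [0.043, 3.14, 0.002]
ft_force: [1.1, 1.0, 0.1]
grip_width: 0.005
grip_force: 0.5
```

```bash
python3 - <<'E'
from h import *
where(); stripe('top'); d=stripe('scene'); cv2.imwrite('pics/s6.png',cv2.resize(d['img'][100:290,150:400],(750,570)))
E
```

```text
t 9.375 p [0.4896 0.0857 0.0147] F [1.1 1.  0.1] w 0.005037703990805859
finger r 0.0955 ang 178.4  tool y ang 88.4 tilt 0.002 j7 1.35
top area 15 r 0.109 ang 8.9 as post top r 0.101 ang 8.3
top area 15 r 0.099 ang 281.8 as post top r 0.097 ang 279.3
top area 17 r 0.105 ang 93.8 as post top r 0.100 ang 96.1
scene area 65 r 0.116 ang 181.7 as post top r 0.080 ang 195.2
scene area 74 r 0.121 ang 107.1 as post top r 0.092 ang 90.5
scene area 57 r 0.086 ang 141.8 as post top r 0.045 ang 133.7
scene area 78 r 0.085 ang 268.0 as post top r 0.102 ang 287.1
scene area 80 r 0.088 ang 21.3 as post top r 0.111 ang 6.4
```

View pics/s6.png

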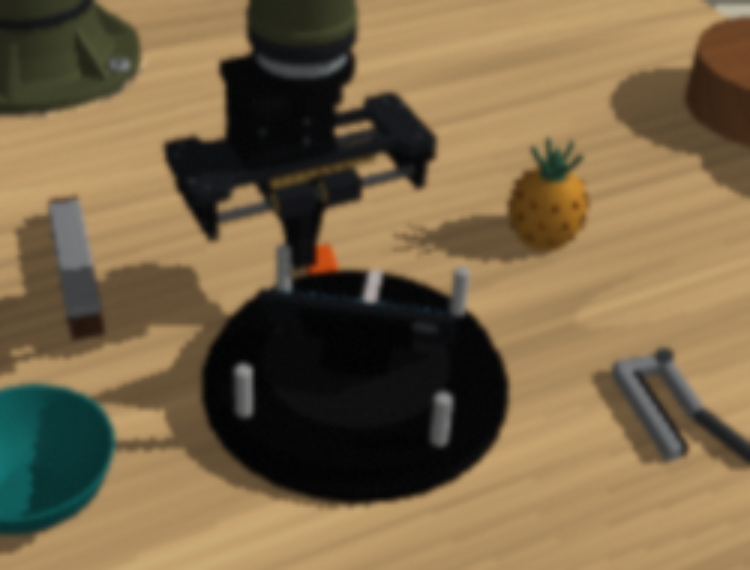

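The stripe is at about 143° and the phone is untouched. About 21° remains.

Request:
jog_arm:
  rows: "-0.03 -0.85 0 0 0 -0.087 1; -0.03 -0.85 0 0 0 -0.087 1; -0.03 -0.85 0 0 0 -0.087 1; -0.03 -0.75 0 0 0 -0.077 1; 0 0 0 0 0 0 1"

```text
time: 10.1
position: [0.4932, 0.0525, 0.0143]
tool_rot: [-0.479, 3.105, 0.0]
ft_force: [-0.2, -0.6, -0.0]
grip_width: 0.007
grip_force: 0.0
```

Request:
jog_arm:
  rows: "0 0 0 0 0 0 1; 0 0.8 0 0 0 0 1; 0 0.8 0 0 0 0 1; 0 0 -2 0 0 0 1; 0 0 -3 0 0 0 1"

```text
time: 10.72
position: [0.4867, 0.0686, 0.064]
tool_rot: [0.486, -3.101, 0.0]
ft_force: [-0.3, -0.3, -0.1]
grip_width: 0.005
grip_force: 0.0
```

Request:
jog_arm:
  rows: "0 0 -4 0 0 0 1; 0 4 -4 0 0 0 1; 0 5 0 0 0 0 1; 0 5 0 0 0 0 1; 0 5 0 0 0 0 1"

```text
time: 11.35
position: [0.4289, 0.2509, 0.1446]
tool_rot: [-0.485, 3.103, 0.001]
ft_force: [0.5, 0.2, -0.9]
grip_width: 0.005
grip_force: 0.0
```

```bash
python3 - <<'E'
from h import *
where(); d=stripe('top'); cv2.imwrite('pics/t7.png',cv2.resize(d['img'][120:300,110:370],(780,540),interpolation=cv2.INTER_CUBIC))
im=d['img']; hsv=cv2.cvtColor(im,cv2.COLOR_BGR2HSV); roi=np.zeros(im.shape[:2],bool); roi[200:245,190:290]=1
for b in blobs((hsv[...,0]<11)&(hsv[...,1]>170)&(hsv[...,2]>110)&roi): q=ray(d,b[1],b[2],.013)-C; print('tab',b[0],np.degrees(np.arctan2(q[1],q[0])))
E
```

```text
t 11.35 p [0.4289 0.2509 0.1446] F [ 0.5  0.2 -0.9] w 0.005009384417247971
finger r 0.2292 ang 132.9  tool y ang 107.8 tilt 0.001 j7 1.30
top area 15 r 0.109 ang 27.7 as post top r 0.101 ang 27.9
top area 19 r 0.102 ang 301.7 as post top r 0.098 ang 299.2
top area 13 r 0.102 ang 113.8 as post top r 0.098 ang 116.4
top area 87 r 0.078 ang 162.1 as post top r 0.078 ang 164.1
top area 15 r 0.094 ang 208.0 as post top r 0.095 ang 207.8
tab 137 164.460727231178
```

View pics/t7.png

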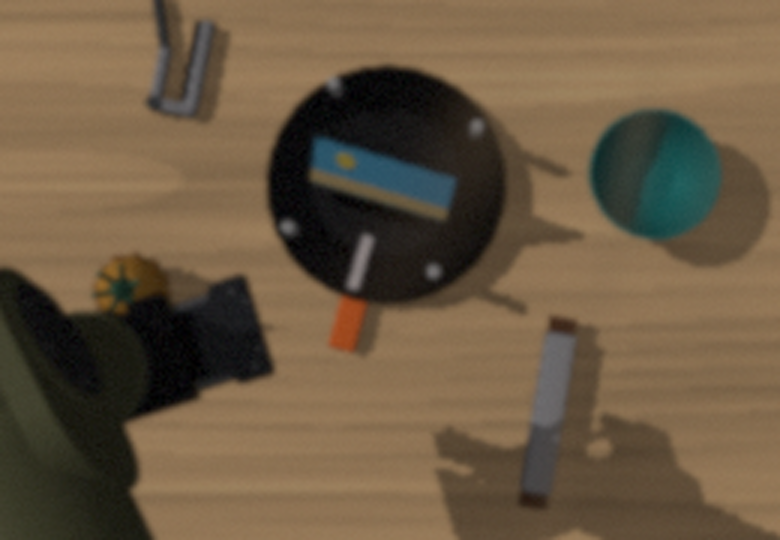

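The stripe (360,262) lines up with the tab (348,322) to within about 2°, and the other objects look unmoved. I'll rise clear and hand in.

Request:
jog_arm:
  rows: "0 0 -4 0 0 0 1; 0 0 -2 0 0 0 1; 0 0 0 0 0 0 1; 0 0 0 0 0 0 1"

```text
time: 11.9
position: [0.4293, 0.2486, 0.2032]
tool_rot: [0.485, -3.102, 0.001]
ft_force: [-0.6, -0.3, -1.0]
grip_width: 0.006
grip_force: 0.0
```

```bash
python3 -c "
from bench import ticket; print(ticket.close_job())"
```

```text
the job is handed in; nothing more can be done
None
```

I turned the platter about 103° counter-clockwise by pushing one post; the stripe now points at the orange tab to within about 2°, the arm is clear, and the job is handed in (no verdict came back).

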